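Centre the die ring on the inclined drilling jig

TASK

Take the thicker of the two steel pins out of the wooden rack by its knob and push it through the die ring into the hole of the inclined plate on the drilling jig, fully home, so that its collar lies flat on the ring. Let go of it there and leave the thinner pin standing in the rack.

Things in the scene. Friction and masses are not known exactly. Their poses are not given: they have to be found in the camera images.
- thick_pin: Thicker steel pin, round about its z axis. Origin on the axis at the underside of its collar; z to the knob. Up: collar 56 mm diameter, z 0 to 8 mm; round knob 32 mm, z 8 to 58. Down: body 36 mm to z -20, cone to 24 mm at -26, shank 24 mm to -72, nose tapering to 12 mm at the tip, z -86. Starts upright in either hole of the rack, resting on its collar. About 0.4 kg.
- thin_pin: Thinner pin of the same form and lengths: collar 46 mm diameter, knob 22 mm, body 23 mm, shank 16 mm. Origin at the underside of its collar, z to the knob. Stands upright in the rack's other hole and stays there.
- rack: Fixed plywood rack: board 76 x 180 x 18 mm on two end boards. Origin on the bench under its centre; top 100 mm above the bench, open beneath. Two 39 mm through holes at y -46 and +46 mm in its frame; a pin stands in each.
- jig: Fixed steel drilling jig: base 130 x 146 x 10 mm, four legs, face plate 120 x 136 x 16 mm inclined 35 degrees, facing up and to -x of the jig (roughly to the robot). Origin on the bench under its centre. A 26 mm through hole in the middle of the plate, whose face there is 105 mm above the bench; free for more than 50 mm beneath.
- ring: Steel die ring, 80 mm outside, bore 41 mm clear, 26 mm thick, fixed on the jig's plate by two small clips at its +y and -y sides; they begin 33 mm from the axis and rise 9 mm above the ring. Origin: centre of its underside, on the plate's face and the axis of the plate's hole. z = axis of bore and hole, out of the face, 35 degrees from vertical.
- ring_top (a point): Centre of the ring's upper face, 26 mm from the ring's origin along its axis: the thick pin's origin lies here, within about 1.5 mm, when it is fully home.
Things that resemble listed ones, but are neither listed nor needed, are in the scene too. What is shaped like the thin_pin but orange or turquoise is not meant.

How it is judged:
At the end, for the whole second after the job is handed in: The thick pin's collar underside is within 5 mm of the centre of the ring's upper face, its axis within 0.08 rad of the bore's, and it is at rest and released; the thin pin still stands upright in the rack (collar not more than 6 mm below the rack's top, tilt under 0.1 rad) (distance between thick_pin and ring_top below 0.005 m and angle between the z axis of thick_pin and the z axis of ring, either way round below 0.08 rad and linear speed of thick_pin below 0.02 m/s and height (world z) of thin_pin above 0.094 m and angle between thin_pin's own z axis and vertical below 0.1 rad); the robot touches nothing.
It fails at once if the thin pin is taken or pushed out of its place in the rack (moved more than 30 mm) (distance of thin_pin from where it was at the start of the episode above 0.03 m).
It also fails if it takes over 40 s, if anything falls off the work surface, if the arm or the gripper's body presses on something with over 40 N, if the wrist force passes 120 N, or if a joint passes its speed limit or range.

ROBOT

A 7-joint arm with a two-finger parallel gripper is mounted at the origin on a cart in front of the work surface, level with it; the furniture and walls round the work are solid. World frame = base frame: x ahead of the robot, y to its left, z up, the work surface at z = 0. Lengths are in m, angles in rad, forces in N, time in s.
With the tool pointing down it reaches from about 0.4 to 0.85 m from the base axis. Payload 4.4 kg.
Tool frame: the origin (TCP) lies at the very end of the fingers, on their centre line; the grasp point (between the pads) lies 19 mm behind it; z points along the fingers, y is the line along which they close (so a half turn about z gives the same grasp; the last joint's range is limited). The gripper opens to 94 mm and grips with 3 to 60 N. Pads are 16 mm wide; open, the fingers measure 119 mm over their backs; the gripper's body (75 mm by 177 mm) begins 78 mm behind the grasp point.
Start: joints at [1.039, 0.628, 0.038, 1.517, -0.027, 0.996, -0.02], TCP at [0.292, -0.581, 0.205] pointing down, gripper open.
Joint ranges: [-3.06, 3.06], [-0.37, 2.12], [-1.25, 1.32], [0.18, 2.47], [-1.1, 4.24], [0.23, 1.98], [-2.94, 2.94]. Speed limits (rad/s): [2.57, 2.57, 3.14, 3.14, 3.14, 3.14, 3.14].

INTERFACE

Orientations are given as a 3x3 rotation matrix whose columns are the frame's x, y, z axes.
In Python, from plant import monitor, eyes, job gives the robot as it stands. The module is installed in compiled form; this text tells all that it offers.
- The arm moves only by the tool step_arm, never from a script. Its argument "moves" is a list that holds one entry, the list of rows, each a list of 6 numbers: the shift along the tool's x, y, z scaled (see below), then the turn, a rotation vector about the tool's x, y, z scaled (see below). A call has exactly 8 rows; each row is the pose to reach, as a shift and turn from the pose commanded when the call began, along the tool's axes at that moment, turning the shorter way round; what a row does not reach only later rows make up. The controller multiplies each number of a shift by 8 cm and each number of a turn by pi rad. A row lasts 1/8 s, in which the tool goes at most 62.5 mm and 10.7 degrees, less where a joint would pass 70% of its speed; a pose out of reach is approached as far as the arm can. A call with a number of a shift or a turn outside -1 to 1 is refused whole. A call with a gripper value outside its range is refused whole. "claw" is the gripper command: -1 is fully open, 1 is shut, values between are in proportion, set as the call begins (left out, the last holds). The fingers move at their own pace and stop on an object; "grip_force" is the grip in N (left out, the last holds). Time passes only in rows, so rows that repeat a pose let the fingers close, or fill a call up. It gives the time, the measured TCP pose, the force, the opening and the grip force at its end, in the units of the state.
- monitor.sense(): the state, without advancing time (a new reading comes with each control period).
- eyes.snapshot(name): name is "side" or "top"; returns a dict with "pixels" (480x640x3 uint8, blue, green, red), "intrinsics" (3x3 intrinsics, pixels), "T" (4x4, takes a point from camera to world coordinates). Camera axes: x right, y down, z forward; pixel columns grow to the right and rows downward; lengths in m; the calibration is good to about 2 mm. A picture is of the moment at which its call begins. There is no depth.
- job.close_job(): hands the job in; it is judged then, once.
The state is a dict: "time": time; "joints": joint angles; "qd": joint speeds; "effort": joint torques, N m; "position": TCP position; "orientation": TCP orientation; "wrist_force": force on the tool from outside, world axes, zero at the start; "moment": the same for the moment, N m; "gripper_width": finger opening in m; "grasp_force": force on a finger pad.
Only numpy, scipy, OpenCV 4.12 (cv2) and the standard library are available. Lean on these libraries where they do the work, as an engineer would, in place of code of your own. Each camera call takes 0.05 s, during which the arm holds its last target. There are 200 camera calls.

## Working session

There is one attempt and no reset: what is moved stays moved. The work goes in short steps, Python scripts to look and compute and a tool call to move; the robot and the scene stay as the last step left them, time stands still between calls to the robot, and variables do not carry over. Pictures are saved under pics/ and viewed, at most 10 in all, crops included, and the job is handed in when it is done.

Besides the shell and the picture viewer there is one more tool, called after ">>>" as a command line: name --argument value ..., lists and objects as JSON in quotes. step_arm: Moves the arm, as the interface text tells. Shifts and turns lie within -1 to 1; 1 stands for 8 cm of shift or pi rad of turn. Its arguments: {"type":"object","properties":{"moves":{"type":"array"},"claw":{"type":"number"},"grip_force":{"type":"number"}},"required":["moves"]}

```bash
mkdir -p pics; python3 - <<'E'
from plant import monitor, eyes
import cv2,numpy as np
s=monitor.sense();print(s['time'],s['position'],np.round(s['orientation'],3),s['gripper_width'])
for n in('side','top'):
    d=eyes.snapshot(n);cv2.imwrite(f'pics/{n}0.png',d['pixels']);print(n,d['intrinsics'],d['T'])
E
```

```text
0.0 [ 0.29167616 -0.58014898  0.20458999] [[ 0.893  0.449 -0.001]
 [ 0.449 -0.893  0.002]
 [-0.    -0.002 -1.   ]] 0.09369109354880757
side [[540.40449434   0.         321.39740267]
 [  0.         540.40449434 242.58092255]
 [  0.           0.           1.        ]] [[ 0.9924199  -0.06342501  0.10526166  0.3599297 ]
 [-0.12155315 -0.38045561  0.91677607 -1.27824769]
 [-0.01809914 -0.9226217  -0.38528123  0.5959915 ]
 [ 0.          0.          0.          1.        ]]
top [[450.90155857   0.         322.13720649]
 [  0.         450.90155857 239.69552337]
 [  0.           0.           1.        ]] [[-0.00340638 -0.99729841  0.0733777   0.45007939]
 [-0.99987372  0.00225776 -0.01573071 -0.0717217 ]
 [ 0.01552254 -0.07342202 -0.99718015  1.04902317]
 [ 0.          0.          0.          1.        ]]
```

View pics/side0.png

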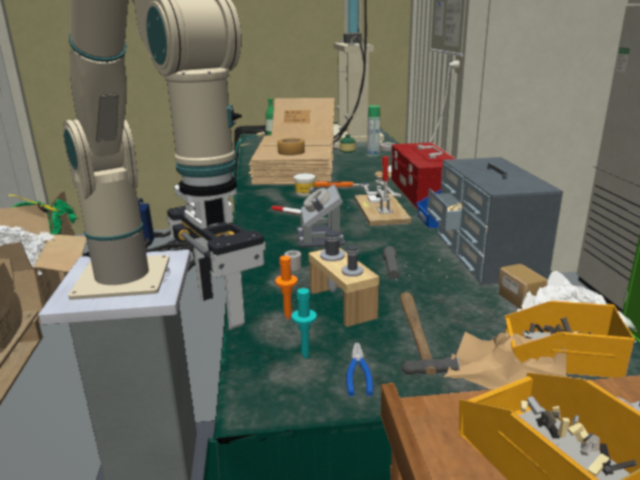

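View pics/top0.png

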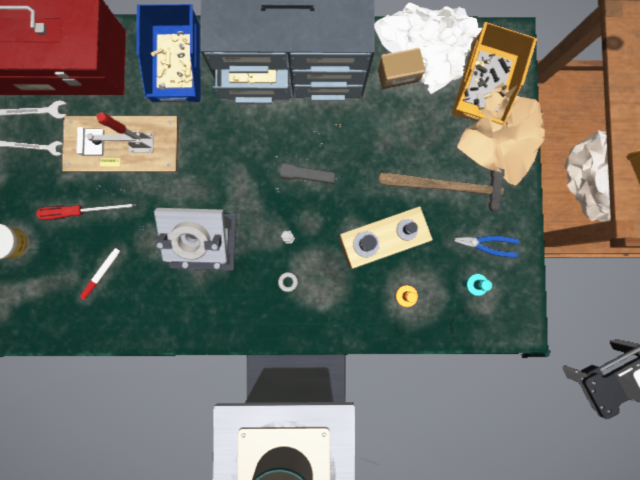

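The side view shows the rack near (345,280), the jig with its ring near (322,210), and orange and turquoise decoys at (287,285) and (304,318). In the top view the thick pin is at about (367,243), the thin pin at (408,229), and the ring at (190,240). I'll zoom in on these.

```bash
python3 - <<'E'
import cv2,numpy as np
t=cv2.imread('pics/top0.png');s=cv2.imread('pics/side0.png')
a=cv2.resize(t[195:285,140:250],(550,450),interpolation=cv2.INTER_CUBIC)   #x5
b=cv2.resize(t[195:285,335:440][:, :],(525,450),interpolation=cv2.INTER_CUBIC)
c=cv2.resize(s[180:330,280:400],(600,750),interpolation=cv2.INTER_CUBIC)
ab=np.vstack([a[:300*1],]) 
cv2.imwrite('pics/t1.png',cv2.resize(np.hstack([a[:, :],b]),(800,335)))
cv2.imwrite('pics/s1.png',cv2.resize(s[180:330,280:400],(480,600),interpolation=cv2.INTER_CUBIC))
E
```

```text
(no output)
```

View pics/t1.png

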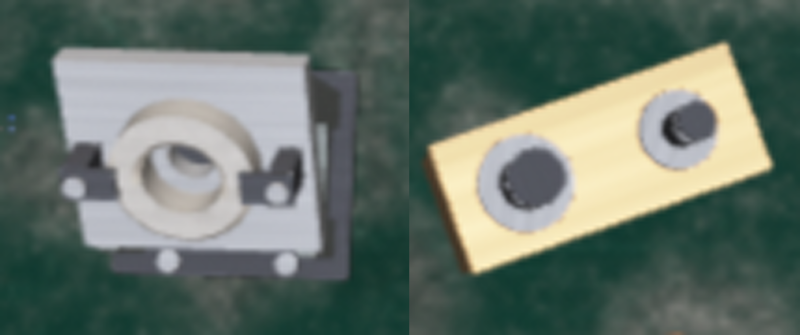

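View pics/s1.png

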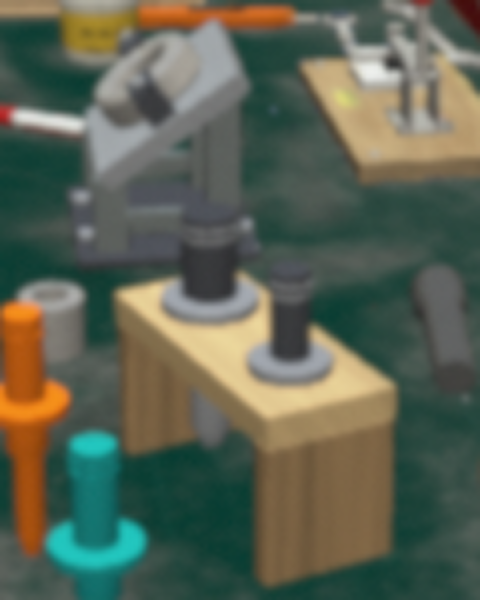

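The thick pin is in the rack's +y (left) hole, and the ring bore shows clearly. Next I'll work out positions and set up a helper.

```bash
cat > h.py <<'E'
import numpy as np
from plant import monitor, eyes
from scipy.spatial.transform import Rotation as R
def ray(d,u,v):
    K,T=d['intrinsics'],d['T'];r=T[:3,:3]@np.linalg.solve(K,[u,v,1.]);return T[:3,3],r
def onz(d,u,v,z):
    o,r=ray(d,u,v);return o+r*(z-o[2])/r[2]
def tri(p,q):
    (o,a),(c,b)=p,q;s=np.linalg.lstsq(np.c_[a,-b],c-o,rcond=None)[0];x,y=o+a*s[0],c+b*s[1];return (x+y)/2,np.linalg.norm(x-y)
def proj(d,X):
    T=d['T'];c=d['intrinsics']@(T[:3,:3].T@(np.array(X)-T[:3,3]));return c[:2]/c[2]
def toolmat(yaw,tilt):  # y along jig x (yaw), tool z down, tilted to point forward by tilt
    c,s=np.cos(yaw),np.sin(yaw);ct,st=np.cos(tilt),np.sin(tilt)
    z=np.array([c*st,s*st,-ct]);y=np.array([c*ct,s*ct,st]);return np.c_[np.cross(y,z),y,z]
def move(P,M,P0=None,M0=None):
    s=monitor.sense();P0=s['position'] if P0 is None else P0;M0=s['orientation'] if M0 is None else M0
    return np.round(np.r_[M0.T@(np.array(P)-P0)/.08,R.from_matrix(M0.T@M).as_rotvec()/np.pi],3)
E
python3 - <<'E'
from h import *
import cv2
t=eyes.snapshot('top');s=eyes.snapshot('side')
k=.7442*5
A=lambda x,y:(140+x/k,195+y/k)
B=lambda x,y:(335+(x-550*.7442)/k,195+y/k)
thick=onz(t,*B(525,183),.108);thin=onz(t,*B(679,129),.108);ring=onz(t,*A(183,174.5),.1263)
print(thick,thin,np.linalg.norm(thick-thin),ring)
for z,p,q in((.139,(58,57),(307,64)),(.0706,(88,245),(320,253))):
    a,b=onz(t,*A(*p),z),onz(t,*A(*q),z);e=a-b;print('edge',a,b,np.linalg.norm(e),'yaw',np.degrees(np.arctan2(-e[0],e[1])))
print('side px pred thick collar',(proj(s,thick)-[280,180])*4,(proj(s,thin)-[280,180])*4,'ring',(proj(s,ring)-[280,180])*4)
E
```

```text
[ 0.50969741 -0.17860799  0.108     ] [ 0.54005832 -0.2660902   0.108     ] 0.09260087244207806 [0.51408723 0.18527775 0.1263    ]
edge [0.57736731 0.25052548 0.139     ] [0.57335954 0.11561812 0.139     ] 0.13496687805705404 yaw -1.7016205794737633
edge [0.47711748 0.25486817 0.0706    ] [0.47207415 0.12076448 0.0706    ] 0.1341984888686684 yaw -2.1537497684439226
side px pred thick collar [208.04066877 290.22130375] [288.56456899 352.65448015] ring [142.54496001  63.1749392 ]
```

```bash
python3 - <<'E'
from h import *
print(move([.51,-.179,.25],toolmat(-.034,0)), move([.35,-.45,.26],toolmat(-.5,0)))
E
```

```text
[ 4.691 -3.259 -0.56  -0.    -0.    -0.341] [ 1.382 -1.13  -0.687 -0.    -0.    -0.193]
```

>>> step_arm --moves '[[[0.12, -0.08, -0.1, 0, 0, 0], [0.25, -0.17, -0.2, 0, 0, 0], [0.37, -0.26, -0.3, 0, 0, 0], [0.5, -0.35, -0.4, 0, 0, 0], [0.62, -0.43, -0.5, 0, 0, 0], [0.75, -0.52, -0.56, 0, 0, 0], [0.87, -0.61, -0.56, 0, 0, 0], [1, -0.7, -0.56, 0, 0, 0]]]' --claw -1

```text
time: 1.2
position: [0.3384, -0.4939, 0.25]
orientation: [[0.894, 0.449, -0.0], [0.449, -0.894, 0.0], [-0.0, -0.001, -1.0]]
wrist_force: [-0.4, -0.4, 0.4]
gripper_width: 0.0936
grasp_force: 0.0
```

>>> step_arm --moves '[[[0.12, -0.08, 0, 0, 0, 0], [0.25, -0.17, 0, 0, 0, 0], [0.37, -0.26, 0, 0, 0, 0], [0.5, -0.35, 0, 0, 0, 0], [0.62, -0.43, 0, 0, 0, 0], [0.75, -0.52, 0, 0, 0, 0], [0.87, -0.61, 0, 0, 0, 0], [1, -0.7, 0, 0, 0, 0]]]'

```text
time: 2.2
position: [0.3849, -0.4081, 0.2503]
orientation: [[0.894, 0.449, 0.0], [0.449, -0.894, 0.0], [0.0, 0.0, -1.0]]
wrist_force: [0.3, -0.0, -0.1]
gripper_width: 0.094
grasp_force: 0.0
```

>>> step_arm --moves '[[[0.12, -0.08, 0, 0, 0, 0], [0.25, -0.17, 0, 0, 0, 0], [0.37, -0.26, 0, 0, 0, 0], [0.5, -0.35, 0, 0, 0, 0], [0.62, -0.43, 0, 0, 0, 0], [0.75, -0.52, 0, 0, 0, 0], [0.87, -0.61, 0, 0, 0, 0], [1, -0.7, 0, 0, 0, 0]]]'

```text
time: 3.2
position: [0.4313, -0.3221, 0.2503]
orientation: [[0.894, 0.449, -0.0], [0.449, -0.894, 0.0], [-0.0, -0.0, -1.0]]
wrist_force: [0.5, -0.4, 0.1]
gripper_width: 0.0938
grasp_force: 0.0
```

>>> step_arm --moves '[[[0.12, -0.08, 0, 0, 0, -0.04], [0.25, -0.17, 0, 0, 0, -0.08], [0.37, -0.26, 0, 0, 0, -0.12], [0.5, -0.35, 0, 0, 0, -0.17], [0.62, -0.43, 0, 0, 0, -0.21], [0.75, -0.52, 0, 0, 0, -0.25], [0.87, -0.61, 0, 0, 0, -0.3], [1, -0.7, 0, 0, 0, -0.341]]]'

```text
time: 4.2
position: [0.4776, -0.2362, 0.2503]
orientation: [[0.029, 1.0, 0.0], [1.0, -0.029, -0.0], [-0.0, 0.0, -1.0]]
wrist_force: [0.4, -0.5, -0.7]
gripper_width: 0.0942
grasp_force: 0.0
```

```bash
python3 - <<'E'
from h import *
s=monitor.sense();print(s['time'],s['position'],s['joints'],move([.51,-.179,.25],toolmat(-.034,0)))
E
```

```text
4.2 [ 0.47755557 -0.23622169  0.25032743] [ 0.60213599  0.41903727 -0.27987499  1.78121775  0.137721    0.96023571
  0.23671332] [0.727 0.384 0.004 0.    0.    0.001]
```

>>> step_arm --moves '[[[0.14, 0.07, 0, 0, 0, 0], [0.28, 0.15, 0, 0, 0, 0], [0.42, 0.23, 0, 0, 0, 0], [0.56, 0.31, 0.1, 0, 0, 0], [0.727, 0.384, 0.3, 0, 0, 0], [0.727, 0.384, 0.5, 0, 0, 0], [0.727, 0.384, 0.75, 0, 0, 0], [0.727, 0.384, 0.8, 0, 0, 0]]]'

```text
time: 5.2
position: [0.5087, -0.1789, 0.1842]
orientation: [[0.033, 0.999, -0.004], [0.999, -0.033, 0.001], [0.001, -0.004, -1.0]]
wrist_force: [-0.3, -1.0, -0.4]
gripper_width: 0.0943
grasp_force: 0.0
```

```bash
python3 - <<'E'
from h import *
import cv2
s=monitor.sense();print(s['position'])
t=eyes.snapshot('top');d=eyes.snapshot('side')
print((proj(d,s['position'])-[280,200])*4)
a=cv2.resize(d['pixels'][200:310,280:400],(480,440),interpolation=cv2.INTER_CUBIC)
b=cv2.resize(t['pixels'][190:300,340:420],(320,440),interpolation=cv2.INTER_CUBIC)
cv2.imwrite('pics/p2.png',np.hstack([a,b]))
E
```

```text
[ 0.50870904 -0.17886289  0.18420124]
[204.84841018  82.96558661]
```

View pics/p2.png

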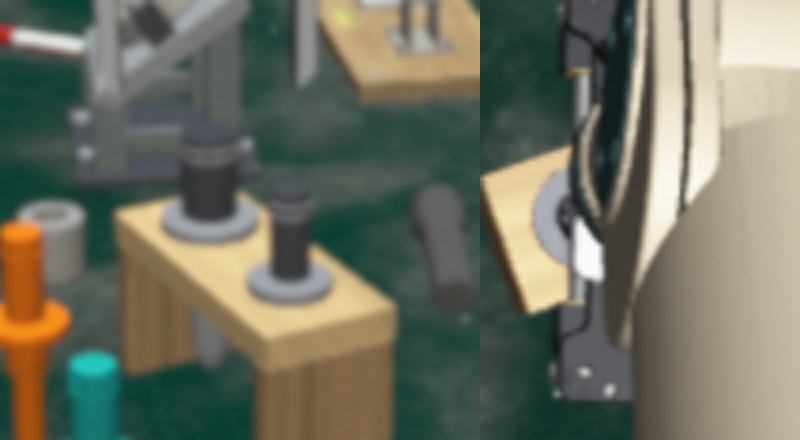

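The side view shows the open fingers at columns 105 and 305, straddling the thick knob at 209. I'll shift about 1.5 mm in +x and go down.

>>> step_arm --moves '[[[0, 0.03, 0.12, 0, 0, 0], [0, 0.03, 0.24, 0, 0, 0], [0, 0.03, 0.36, 0, 0, 0], [0, 0.03, 0.48, 0, 0, 0], [0, 0.03, 0.6, 0, 0, 0], [0, 0.03, 0.72, 0, 0, 0], [0, 0.03, 0.83, 0, 0, 0], [0, 0.03, 0.83, 0, 0, 0]]]'

```text
time: 6.3
position: [0.5118, -0.1797, 0.1191]
orientation: [[0.034, 0.999, -0.001], [0.999, -0.034, 0.0], [0.0, -0.001, -1.0]]
wrist_force: [0.2, 0.1, 0.3]
gripper_width: 0.0941
grasp_force: 0.0
```

>>> step_arm --moves '[[[0, 0, 0, 0, 0, 0], [0, 0, 0, 0, 0, 0], [0, 0, 0, 0, 0, 0], [0, 0, 0, 0, 0, 0], [0, 0, 0, 0, 0, 0], [0, 0, 0, 0, 0, 0], [0, 0, 0, 0, 0, 0], [0, 0, 0, 0, 0, 0]]]' --claw 1 --grip_force 50

```text
time: 7.3
position: [0.5107, -0.1799, 0.1197]
orientation: [[0.034, 0.999, -0.003], [0.999, -0.034, 0.0], [0.0, -0.003, -1.0]]
wrist_force: [-4.6, -0.0, 4.6]
gripper_width: 0.0313
grasp_force: 50.0
```

Gripped at 31 mm, as expected for the thick knob. Next is a straight lift.

>>> step_arm --moves '[[[0, 0, -0.08, 0, 0, 0], [0, 0, -0.2, 0, 0, 0], [0, 0, -0.33, 0, 0, 0], [0, 0, -0.46, 0, 0, 0], [0, 0, -0.6, 0, 0, 0], [0, 0, -0.73, 0, 0, 0], [0, 0, -0.87, 0, 0, 0], [0, 0, -1, 0, 0, 0]]]'

```text
time: 8.3
position: [0.5124, -0.1799, 0.2007]
orientation: [[0.034, 0.999, 0.0], [0.999, -0.034, -0.0], [-0.0, 0.0, -1.0]]
wrist_force: [-0.3, -1.1, -4.9]
gripper_width: 0.0313
grasp_force: 50.0
```

>>> step_arm --moves '[[[0, 0, -0.12, 0, 0, 0], [0, 0, -0.25, 0, 0, 0], [0.1, 0, -0.38, 0, 0, 0], [0.22, 0, -0.5, 0, 0, 0], [0.34, 0, -0.63, 0, 0, 0], [0.46, 0, -0.75, 0, 0, 0], [0.58, 0, -0.87, 0, 0, 0], [0.7, 0, -0.9, 0, 0, 0]]]'

```text
time: 9.3
position: [0.5147, -0.1232, 0.2727]
orientation: [[0.034, 0.999, 0.001], [0.999, -0.034, -0.0], [-0.0, 0.001, -1.0]]
wrist_force: [-0.0, -0.7, -4.7]
gripper_width: 0.0311
grasp_force: 50.0
```

```bash
python3 - <<'E'
from h import *
import cv2
s=monitor.sense();print(s['position'],s['gripper_width'],s['wrist_force'])
d=eyes.snapshot('side');t=eyes.snapshot('top')
P,M=s['position'],s['orientation']
for k in (.0195,.0195+.086):print(proj(d,P+M[:,2]*k)-[270,130])
u,v=proj(d,[.51,-.18,.27]);a=d['pixels'][130:280,260:400]
b=t['pixels'][195:285,140:250]
cv2.imwrite('pics/p3.png',np.hstack([cv2.resize(a,(420,450),interpolation=cv2.INTER_CUBIC)[:, :],cv2.resize(b,(380,311),interpolation=cv2.INTER_CUBIC)[:300].repeat(1,0) if 0 else cv2.copyMakeBorder(cv2.resize(b,(380,311),interpolation=cv2.INTER_CUBIC),0,139,0,0,0)]))
E
```

```text
[ 0.51466562 -0.12323995  0.27266749] 0.031083909317520832 [-0.04633579 -0.7265283  -4.69379919]
[60.08060111 53.07007161]
[60.57507941 89.22914013]
```

View pics/p3.png

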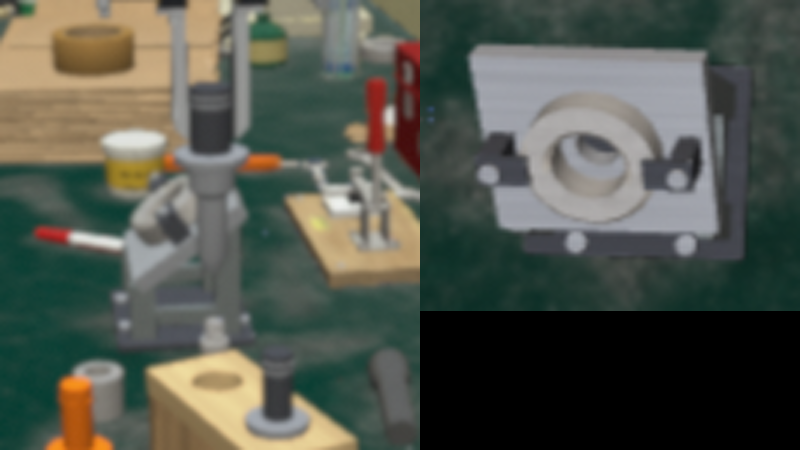

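The pin hangs straight in the grip where predicted, and the thin pin still stands in the rack. I'll carry it over towards the jig.

>>> step_arm --moves '[[[0.13, 0, 0, 0, 0, 0], [0.26, -0.02, 0, 0, 0, 0], [0.39, -0.06, 0, 0, 0, 0], [0.52, -0.1, 0, 0, 0, 0], [0.65, -0.14, 0, 0, 0, 0], [0.77, -0.18, 0, 0, 0, 0], [0.89, -0.22, 0, 0, 0, 0], [1, -0.26, 0, 0, 0, 0]]]'

```text
time: 10.4
position: [0.496, -0.0426, 0.2719]
orientation: [[0.034, 0.999, 0.0], [0.999, -0.034, 0.0], [0.0, 0.0, -1.0]]
wrist_force: [0.7, 0.4, -4.7]
gripper_width: 0.0311
grasp_force: 50.0
```

>>> step_arm --moves '[[[0.13, -0.03, 0, 0, 0, 0], [0.26, -0.06, 0, 0, 0, 0], [0.39, -0.1, 0, 0, 0, 0], [0.52, -0.13, 0, 0, 0, 0], [0.65, -0.17, 0, 0, 0, 0], [0.77, -0.2, 0, 0, 0, 0], [0.89, -0.23, 0, 0, 0, 0], [1, -0.26, 0, 0, 0, 0]]]'

```text
time: 11.4
position: [0.4779, 0.038, 0.2719]
orientation: [[0.034, 0.999, 0.0], [0.999, -0.034, 0.0], [0.0, 0.0, -1.0]]
wrist_force: [0.8, 1.0, -5.0]
gripper_width: 0.0309
grasp_force: 50.0
```

>>> step_arm --moves '[[[0.13, -0.03, 0, 0, 0, 0], [0.26, -0.06, 0, 0, 0, 0], [0.39, -0.1, 0, 0, 0, 0], [0.52, -0.13, 0, 0, 0, 0], [0.65, -0.17, 0, 0, 0, 0], [0.77, -0.2, 0, 0, 0, 0], [0.89, -0.23, 0, 0, 0, 0], [1, -0.26, 0, 0, 0, 0]]]'

```text
time: 12.4
position: [0.4598, 0.1187, 0.2719]
orientation: [[0.034, 0.999, -0.0], [0.999, -0.034, -0.0], [-0.0, -0.0, -1.0]]
wrist_force: [0.6, 0.5, -6.2]
gripper_width: 0.0314
grasp_force: 50.0
```

```bash
python3 - <<'E'
from h import *
s=monitor.sense();M=toolmat(-.034,np.radians(35));rt=np.array([.515,.185,.1263]);print(s['time'],s['position'],np.round(s['joints'],3),move(rt-M[:,2]*.1255,M))
E
```

```text
12.4 [0.45982223 0.1186604  0.27186818] [-0.017  0.316 -0.389  1.889  0.144  0.963 -0.505] [ 0.852 -0.238  0.535 -0.194 -0.     0.   ]
```

>>> step_arm --moves '[[[0.11, -0.03, 0, -0.03, 0, 0], [0.22, -0.06, 0, -0.06, 0, 0], [0.33, -0.09, 0, -0.09, 0, 0], [0.44, -0.12, 0, -0.12, 0, 0], [0.55, -0.15, 0, -0.15, 0, 0], [0.66, -0.18, 0.04, -0.18, 0, 0], [0.77, -0.21, 0.1, -0.194, 0, 0], [0.852, -0.238, 0.2, -0.194, 0, 0]]]'

```text
time: 13.4
position: [0.4423, 0.1879, 0.2557]
orientation: [[0.033, 0.819, 0.573], [0.999, -0.028, -0.017], [0.002, 0.573, -0.82]]
wrist_force: [0.1, -0.2, -4.7]
gripper_width: 0.0317
grasp_force: 50.0
```

```bash
python3 - <<'E'
from h import *
import cv2
s=monitor.sense();M=toolmat(-.034,np.radians(35));rt=np.array([.515,.185,.1263]);print(s['time'],s['position'],np.round(s['joints'],3),move(rt-M[:,2]*.1255,M))
d=eyes.snapshot('side');t=eyes.snapshot('top')
P,Z=s['position'],s['orientation'][:,2]
print('tip px side',(proj(d,P+Z*.1055)-[270,130])*5,'ring',(proj(d,rt)-[270,130])*5,'top tip',(proj(t,P+Z*.1055)-[140,195])*3.4545)
a=cv2.resize(d['pixels'][130:240,270:350],(400,550),interpolation=cv2.INTER_CUBIC)
b=cv2.copyMakeBorder(cv2.resize(t['pixels'][195:285,140:250],(380,311),interpolation=cv2.INTER_CUBIC),0,239,0,0,0)
cv2.imwrite('pics/p4.png',np.hstack([a,b]))
E
```

```text
13.4 [0.44231924 0.18785872 0.25574429] [-0.611  0.174 -0.222  2.408  1.333  0.499 -2.047] [-0.005 -0.183  0.278 -0.    -0.001  0.   ]
tip px side [206.33705319 256.69187604] ring [229.82817505 329.02846667] top tip [146.9000352  176.85767712]
```

View pics/p4.png

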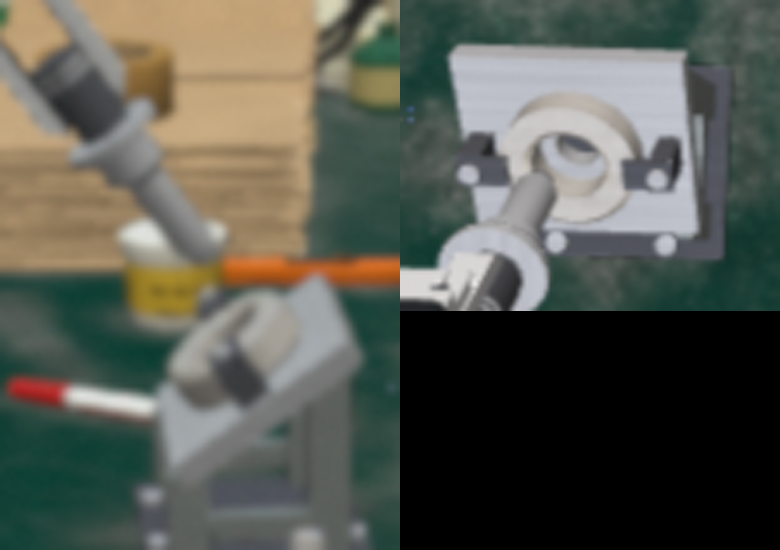

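Top view: the tip is about 3 mm further to +y than predicted, at (140,178) against (147,177). The side view agrees with prediction. I'll correct the target y, bring the nose into the wide bore and look again.

```bash
python3 - <<'E'
from h import *
M=toolmat(-.034,np.radians(35));rt=np.array([.5145,.1822,.1263])
print(move(rt-M[:,2]*.1255,M),move(rt-M[:,2]*.0955,M))
E
```

```text
[-0.052 -0.17   0.271 -0.001 -0.001  0.001] [-0.053 -0.168  0.646 -0.001 -0.001  0.001]
```

>>> step_arm --moves '[[[-0.03, -0.09, 0.1, 0, 0, 0], [-0.05, -0.17, 0.2, 0, 0, 0], [-0.05, -0.17, 0.27, 0, 0, 0], [-0.05, -0.17, 0.36, 0, 0, 0], [-0.05, -0.17, 0.46, 0, 0, 0], [-0.05, -0.17, 0.56, 0, 0, 0], [-0.05, -0.17, 0.645, 0, 0, 0], [-0.05, -0.17, 0.645, 0, 0, 0]]]'

```text
time: 14.5
position: [0.4621, 0.182, 0.2058]
orientation: [[0.035, 0.82, 0.572], [0.999, -0.029, -0.02], [0.0, 0.572, -0.82]]
wrist_force: [-0.5, 0.0, -5.0]
gripper_width: 0.0315
grasp_force: 50.0
```

```bash
python3 - <<'E'
from h import *
import cv2
s=monitor.sense();M=toolmat(-.034,np.radians(35));rt=np.array([.5145,.1822,.1263]);print(s['time'],s['position'],s['wrist_force'],move(rt-M[:,2]*.0955,M))
d=eyes.snapshot('side');t=eyes.snapshot('top')
P,Z=s['position'],s['orientation'][:,2]
for k in(.0195,.0195+.026,.0195+.072):print('axis px side',(proj(d,P+Z*k)-[270,130])*5,'top',(proj(t,P+Z*k)-[140,195])*4)
a=cv2.resize(d['pixels'][130:230,270:340],(350,500),interpolation=cv2.INTER_CUBIC)
b=cv2.copyMakeBorder(cv2.resize(t['pixels'][195:285,140:250],(440,360),interpolation=cv2.INTER_CUBIC),0,140,0,0,0)
cv2.imwrite('pics/p5.png',np.hstack([a,b]))
E
```

```text
14.5 [0.46210413 0.18201677 0.20578298] [-0.52926927  0.04078165 -4.96407381] [ 0.025 -0.034 -0.004 -0.001  0.    -0.   ]
axis px side [153.63671612 226.0753823 ] top [165.56290223 264.35958539]
axis px side [181.36771967 261.87433405] top [180.19786522 234.89670126]
axis px side [229.60521736 324.14585802] top [204.3408907  186.29233084]
```

View pics/p5.png

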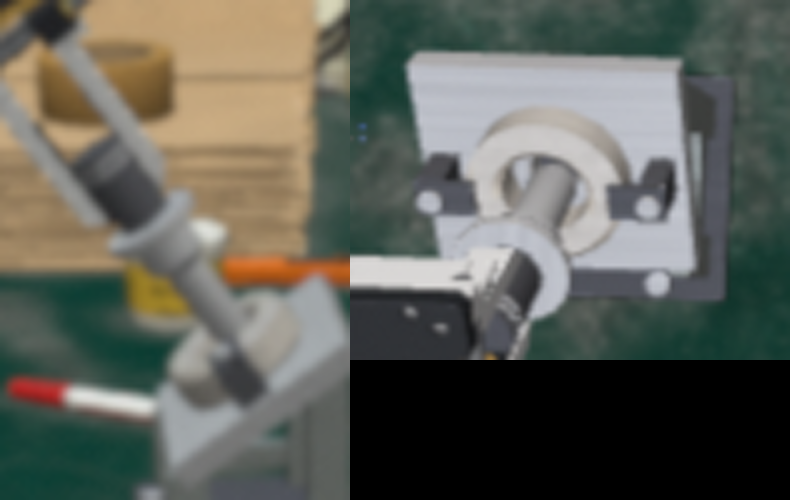

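```bash
python3 - <<'E'
from h import *
import cv2
t=eyes.snapshot('top')['pixels'];g=cv2.cvtColor(t,cv2.COLOR_BGR2GRAY);g0=cv2.cvtColor(cv2.imread('pics/top0.png'),cv2.COLOR_BGR2GRAY)
for r in range(234,252,3):print(r,'was',g0[r,170:210],'\n    now',g[r,170:210])
E
```

```text
234 was [196 200 198 198 198 198 197 198 196 187 164 148 149 156 159 143 107 102
 104 114 126 140 161 183 196 199 201 201 200 199 199 199 198 188 164 144
 135 131 144 173] 
    now [194 197 196 196 196 195 195 195 194 184 162 146 147 155 156 142 105 100
 103 111 124 139 160 181 193 197 198 198 197 197 197 196 196 186 162 142
 133 129 142 172]
237 was [197 201 201 200 199 199 190 166 138 108 126 171 189 190 178 143 113 119
 123 115 101  91  88  87  92 110 146 183 200 203 203 205 206 206 204 189
 151 121 113 127] 
    now [196 199 199 198 197 196 187 164 136 106 124 170 186 187 175 139 116 131
 142 150 155 154 150 137 115 110 144 180 198 200 201 202 204 204 201 186
 149 119 111 125]
240 was [125 164 196 199 198 188 174 152 109  94 107 137 172 188 189 186 176 162
 156 159 164 168 170 167 162 155 151 163 174 178 198 202 202 197 186 173
 166 140  99  94] 
    now [123 162 194 197 195 185 172 150 107  92 106 135 169 178 157 139 147 155
 160 160 159 156 147 139 127 118 132 159 171 175 196 200 199 195 185 171
 163 137  97  93]
243 was [ 96 146 199 203 202 202 198 179 134 114 124 136 149 163 
[... 269 characters left out ...]
8  88  87]
246 was [ 86 105 159 195 198 198 197 196 184 155 144 148 155 162 166 170 174 179
 183 186 187 189 189 188 187 182 175 161 150 163 186 193 195 180 138  94
  87  87  87  88] 
    now [ 86 103 157 193 196 195 195 194 182 153 139 141 147 158 163 166 166 164
 159 152 142 130 114  99 112 153 170 159 149 161 184 191 192 178 135  92
  86  85  85  86]
249 was [174 171 176 194 202 202 202 202 202 201 199 188 171 167 171 177 180 182
 184 184 183 182 180 176 170 162 157 167 190 201 201 200 200 198 172 120
 110 113 114 116] 
    now [170 166 162 171 182 182 175 172 166 159 166 174 166 159 160 166 165 162
 154 142 125 106  94 120 158 160 154 164 187 198 198 197 198 195 170 118
 108 110 112 114]
```

Profiles along the bore rows put the shank about 2.5 mm to the -y side and about 2.7 mm too far up the slope. I'll correct that, then insert part of the way and check the force.

>>> step_arm --moves '[[[0.03, -0.034, 0, 0, 0, 0], [0.03, -0.034, 0.05, 0, 0, 0], [0.03, -0.034, 0.1, 0, 0, 0], [0.03, -0.034, 0.16, 0, 0, 0], [0.03, -0.034, 0.22, 0, 0, 0], [0.03, -0.034, 0.28, 0, 0, 0], [0.03, -0.034, 0.34, 0, 0, 0], [0.03, -0.034, 0.34, 0, 0, 0]]]'

```text
time: 15.65
position: [0.4734, 0.1859, 0.1805]
orientation: [[0.03, 0.822, 0.569], [1.0, -0.025, -0.016], [0.001, 0.569, -0.822]]
wrist_force: [-1.5, 3.0, -9.0]
gripper_width: 0.0311
grasp_force: 50.0
```

```bash
python3 - <<'E'
from h import *
s=monitor.sense();M=toolmat(-.034,np.radians(35));rt=np.array([.5145,.185,.1263]);print(s['time'],s['position'],s['wrist_force'],s['moment'],move(rt-M[:,2]*.0195,M))
E
```

```text
15.65 [0.47338665 0.18585547 0.18046436] [-1.49996422  2.96011617 -8.9515843 ] [1.14255471 2.65110681 0.73656715] [ 0.005  0.036  0.605 -0.002 -0.001  0.001]
```

>>> step_arm --moves '[[[0.02, -0.02, 0, 0, 0, 0], [0.02, -0.02, 0.05, 0, 0, 0], [0.02, -0.02, 0.1, 0, 0, 0], [0.02, -0.02, 0.14, 0, 0, 0], [0.02, -0.02, 0.18, 0, 0, 0], [0.02, -0.02, 0.22, 0, 0, 0], [0.02, -0.02, 0.25, 0, 0, 0], [0.02, -0.02, 0.25, 0, 0, 0]]]'

```text
time: 16.65
position: [0.4842, 0.1862, 0.1641]
orientation: [[0.032, 0.821, 0.571], [0.999, -0.026, -0.018], [0.001, 0.571, -0.821]]
wrist_force: [-3.7, 3.2, -8.0]
gripper_width: 0.0313
grasp_force: 50.0
```

```bash
python3 - <<'E'
from h import *
s=monitor.sense();M=toolmat(-.034,np.radians(35));rt=np.array([.5145,.185,.1263]);print(s['time'],s['position'],s['orientation'].T@(s['wrist_force']+[0,0,5]),s['orientation'].T@s['moment'],move(rt-M[:,2]*.0195,M))
E
```

```text
16.65 [0.48420079 0.18620087 0.16405577] [ 3.05379301 -4.80260932  0.26264538] [ 2.66618521  1.07657799 -0.02300501] [-0.003  0.041  0.36  -0.001 -0.001  0.   ]
```

>>> step_arm --moves '[[[0.02, -0.03, 0, 0, 0, 0], [0.02, -0.03, 0.05, 0, 0, 0], [0.02, -0.03, 0.1, 0, 0, 0], [0.02, -0.03, 0.15, 0, 0, 0], [0.02, -0.03, 0.2, 0, 0, 0], [0.02, -0.03, 0.25, 0, 0, 0], [0.02, -0.03, 0.3, 0, 0, 0], [0.02, -0.03, 0.3, 0, 0, 0]]]'

```text
time: 17.65
position: [0.4972, 0.1861, 0.1434]
orientation: [[0.035, 0.819, 0.572], [0.999, -0.028, -0.02], [-0.001, 0.573, -0.82]]
wrist_force: [0.7, 0.2, -4.7]
gripper_width: 0.0313
grasp_force: 50.0
```

```bash
python3 - <<'E'
from h import *
s=monitor.sense();M=toolmat(-.034,np.radians(35));rt=np.array([.5145,.185,.1263]);print(s['time'],s['position'],s['orientation'].T@(s['wrist_force']+[0,0,5]),s['orientation'].T@s['moment'],move(rt-M[:,2]*.0195,M))
E
```

```text
17.65 [0.49724229 0.18612532 0.14335063] [0.24826494 0.72162689 0.16186285] [ 1.18825022  0.05387965 -0.04434152] [-0.007  0.055  0.055 -0.     0.    -0.   ]
```

>>> step_arm --moves '[[[0, 0, 0.02, 0, 0, 0], [0, 0, 0.03, 0, 0, 0], [0, 0, 0.05, 0, 0, 0], [0, 0, 0.06, 0, 0, 0], [0, 0, 0.07, 0, 0, 0], [0, 0, 0.08, 0, 0, 0], [0, 0, 0.09, 0, 0, 0], [0, 0, 0.09, 0, 0, 0]]]'

```text
time: 18.65
position: [0.4982, 0.1863, 0.142]
orientation: [[0.029, 0.816, 0.577], [1.0, -0.023, -0.017], [-0.0, 0.577, -0.817]]
wrist_force: [-40.5, -3.9, 56.6]
gripper_width: 0.0313
grasp_force: 50.1
```

```bash
python3 - <<'E'
from h import *
s=monitor.sense();M=toolmat(-.034,np.radians(35));rt=np.array([.5145,.185,.1263]);print(s['time'],s['position'],s['orientation'].T@(s['wrist_force']+[0,0,5]),s['orientation'].T@s['moment'],move(rt-M[:,2]*.0195,M))
E
```

```text
18.65 [0.4982219  0.18626297 0.1420121 ] [ -5.07285663   2.53340202 -73.60231653] [ 0.38225929 -1.30178389 -0.06429407] [-0.009  0.054  0.034  0.001 -0.001  0.001]
```

It stops hard about 2 mm from the estimated seat, so it is probably home. I'll relieve the push, open the gripper, then look.

>>> step_arm --moves '[[[0, 0, -0.03, 0, 0, 0], [0, 0, -0.06, 0, 0, 0], [0, 0, -0.07, 0, 0, 0], [0, 0, -0.07, 0, 0, 0], [0, 0, -0.07, 0, 0, 0], [0, 0, -0.07, 0, 0, 0], [0, 0, -0.07, 0, 0, 0], [0, 0, -0.07, 0, 0, 0]]]'

```text
time: 19.65
position: [0.4981, 0.1865, 0.1424]
orientation: [[0.034, 0.819, 0.573], [0.999, -0.028, -0.019], [-0.0, 0.573, -0.82]]
wrist_force: [-3.6, -0.7, 3.0]
gripper_width: 0.0317
grasp_force: 50.0
```

>>> step_arm --moves '[[[0, 0, 0, 0, 0, 0], [0, 0, 0, 0, 0, 0], [0, 0, 0, 0, 0, 0], [0, 0, 0, 0, 0, 0], [0, 0, 0, 0, 0, 0], [0, 0, 0, 0, 0, 0], [0, 0, 0, 0, 0, 0], [0, 0, 0, 0, 0, 0]]]' --claw -0.3

```text
time: 20.65
position: [0.4978, 0.1866, 0.1423]
orientation: [[0.034, 0.819, 0.572], [0.999, -0.028, -0.019], [0.0, 0.572, -0.82]]
wrist_force: [0.1, -0.5, 0.2]
gripper_width: 0.0609
grasp_force: 0.0
```

>>> step_arm --moves '[[[0, 0, -0.12, 0, 0, 0], [0, 0, -0.25, 0, 0, 0], [0, 0, -0.38, 0, 0, 0], [0, 0, -0.5, 0, 0, 0], [0, 0, -0.63, 0, 0, 0], [0, 0, -0.76, 0, 0, 0], [0, 0, -0.9, 0, 0, 0], [0, 0, -1, 0, 0, 0]]]'

```text
time: 21.65
position: [0.4514, 0.1883, 0.2087]
orientation: [[0.033, 0.819, 0.573], [0.999, -0.028, -0.018], [0.001, 0.573, -0.82]]
wrist_force: [-0.2, -0.1, -0.9]
gripper_width: 0.0605
grasp_force: 0.0
```

```bash
python3 - <<'E'
from h import *
import cv2
s=monitor.sense();print(s['time'],s['position'],s['wrist_force'],s['gripper_width'])
d=eyes.snapshot('side');t=eyes.snapshot('top')
a=cv2.resize(d['pixels'][130:230,270:350],(400,500),interpolation=cv2.INTER_CUBIC)
b=cv2.copyMakeBorder(cv2.resize(t['pixels'][195:285,150:240],(360,360),interpolation=cv2.INTER_CUBIC),0,140,0,0,0)
cv2.imwrite('pics/p6.png',np.hstack([a,b]))
E
```

```text
21.65 [0.45141191 0.18830256 0.20871329] [-0.15586945 -0.09607302 -0.92212584] 0.06053004538771175
```

View pics/p6.png

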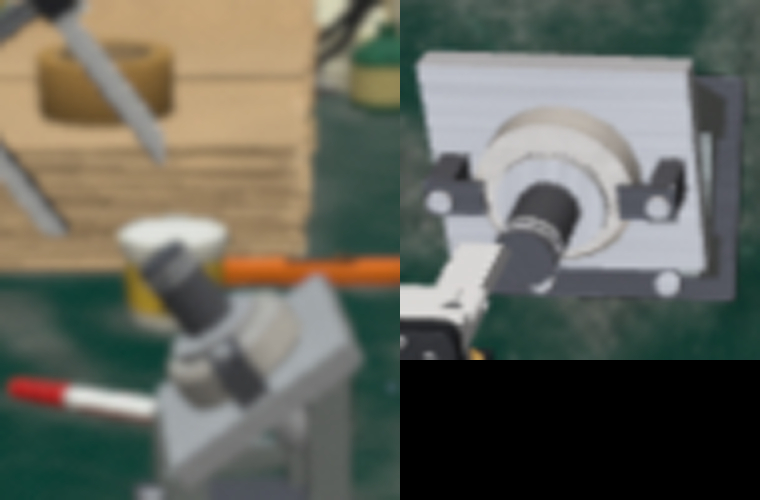

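The collar lies flat and centred on the ring, at about (225,320) in the side crop and (550,205) in the top crop. The fingers are clear of the pin.

```bash
python3 -c "
from plant import job;print(job.close_job())"
```

```text
the job is handed in; nothing more can be done
None
```

I seated the thick pin in the ring with its collar flat, released it and handed the job in at about 22 s; the thin pin was still standing in the rack when last seen, but no verdict came back.

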